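Catch and close the photometer's chamber cover

ROBOT

A 6-joint arm with a two-finger parallel gripper is mounted at the origin on the work surface. World frame = base frame: x ahead of the robot, y to its left, z up, the work surface at z = 0. Lengths are in m, angles in rad, forces in N, time in s.
With the tool pointing down it reaches from about 0.35 to 0.975 m from the base axis. Payload 7.1 kg.
Tool frame: the origin (TCP) lies at the very end of the fingers, on their centre line; the grasp point (between the pads) lies bot.tcp_to_grasp behind it (bot.tcp_to_grasp is the distance from the TCP to the grasp point, in m); y points along the fingers, z is the direction in which the jaws open and shut, and the axes are right-handed (so a half turn about y gives the same grasp; the last joint's range is limited). The gripper opens to 88 mm and grips with 3 to 60 N. Pads are 20 mm wide; open, the fingers measure 115 mm over their backs; the gripper's body (75 mm by 178 mm) begins 61 mm behind the grasp point.
Start: joints at [-1.26, 0.423, 1.63, -0, 1.089, -0.019], TCP at [0.202, -0.591, 0.184] pointing down, gripper open.
Joint ranges: [-3, 3], [-0.9, 2.11], [0.09, 2.58], [-1.31, 4.45], [0.11, 2.69], [-2.54, 2.54]. Speed limits (rad/s): [2.39, 2.39, 3.01, 3.14, 3.14, 3.14].

INTERFACE

Orientations are given as a rotation vector (axis times angle).
In Python, from plant import bot gives the robot as it stands.
- The arm moves only by the tool servo_tool, never from a script. Its argument "targets" is one flat list of numbers, 7 for each row, row after row: the shift along the tool's x, y, z in m, then the turn, a rotation vector about the tool's x, y, z in rad, then the finger opening in m, from 0 to 0.0878. A call has 1 to 12 rows; each row shifts and turns the commanded pose from where the row before left it, along the tool's axes as they then stand; what a row does not reach is not made up. A row lasts 1/8 s, in which the tool goes at most 62.5 mm and 10.7 degrees, less where a joint would pass 70% of its speed; a pose out of reach is approached as far as the arm can. A call is refused whole if a number of a shift passes 0.0625 or a number of a turn 0.188, either way. A call with a gripper value outside its range is refused whole. The fingers move at their own pace and stop on an object; "force" is the grip in N (left out, the last holds). Time passes only in rows, so rows that do not move let the fingers close. It gives the time, the measured TCP pose, the force and the opening at its end, in the units of the state.
- bot.get_state(): the state, without advancing time (a new reading comes with each control period).
- bot.camera(name): name is "scene" or "side" or "wrist"; returns a dict with "image" (480x640x3 uint8, blue, green, red), "intrinsics" (3x3 intrinsics, pixels), "k1" (the pictures are not rectified: a ray, as slopes to the right and down, at radius r is drawn at 1 + k1 r^2 times it, then the intrinsics apply), "origin" and "rotation" of the camera in the world. Camera axes: x right, y down, z forward; pixel columns grow to the right and rows downward; lengths in m; the calibration is good to about 2 mm. A picture is of the moment at which its call begins. There is no depth.
- bot.close_job(): hands the job in, once; it reports no verdict.
Trained networks look in a picture, given as the dict that the camera call returned (one of the last four; its "shot" number tells which), for a name from the list of things; names that differ only in an ending like _2 or _b are one class to them, and where a whole thing is asked for, a point or a joint stands for the part that bears it (a point fixed in the world has none). Each returns a list of dicts, best first, with "confidence" (0 to 1); they miss things now and then, are a little off and sometimes report something else, mostly with a low value. They report only what shows in the picture. A call takes as long as a camera call.
- bot.look_for(picture, query): "centre" ([column, row] in pixels, amid what is visible of it).
The state is a dict: "t": time; "q": joint angles; "dq": joint speeds; "effort": joint torques, N m; "position": TCP position; "ee_rot": TCP orientation; "contact_force": force on the tool from outside, world axes, zero at the start; "torque": the same for the moment, N m; "grip_width": finger opening in m.
Only numpy, scipy, OpenCV 4.12 (cv2) and the standard library are available. Lean on these libraries where they do the work, as an engineer would, in place of code of your own. Each camera call takes 0.05 s, during which the arm holds its last target. There are 200 camera calls.

TASK

Close the chamber cover of the photometer: with a finger, tip the upright cover over its balance point towards its front, catch it on a finger as it falls, and lower it gently all the way shut without letting it drop. Only touch the cover, do not pinch or grip it, and leave everything else on the bench where it stands.

Things in the scene. Friction and masses are not known exactly. Their poses are not given: they have to be found in the camera images.
- photometer: Cream bench photometer, fixed. Origin on the bench, straight below the middle of the cover hinge; its -x axis points to its front, z up. In its frame, mm: open sample chamber x -130 to 0, y -72 to 72, rim 115 high; lamp housing behind, x 12 to 180, y -72 to 72, top at 100; electronics side x -130 to 180, y 80 to 245, top at 125 (display, keys: not used).
- cover (a joint): Angle of the flat grey and black cover, rad: 0 shut (level on the rim), 1.571 upright, 1.85 leaning back on its stop, where it rests at the start. Plate 165 mm from hinge to free edge, 150 wide, 12 thick, about 0.3 kg (give or take a fifth). The hinge is damped: it balances near 1.50; below that it starts slowly, falls shut in some 2 s and ends at 1.3 to 2 rad/s, a slam.
- cover_hinge (a point): Middle of the cover's hinge axis, fixed on the photometer, 115 mm above the bench; the axis runs along the photometer's y. The cover's underside passes through this axis.
- cover_edge (a point): Middle of the cover's free edge, on the underside, 165 mm from the hinge axis; moves with the cover. The outer face lies 12 mm from the underside. When shut, this edge juts 35 mm past the chamber's front wall with nothing below the overhang down to the bench. It takes about 1.5 N up at this edge to hold the cover when nearly level.
- wash_bottle: White bottle with blue cap, 64 mm across, 170 mm tall, right of the photometer; bystander. Origin at the centre of its foot.
- vial: Amber vial, 24 mm across, 45 mm tall, standing on the electronics side, left of the cover's path; bystander. Origin at the centre of its foot.
- cell_tray: White divided tray 70 x 110 x 25 mm, in front of the photometer; bystander. Origin at the centre of its underside.
- beaker: Clear beaker, 66 mm across, 75 mm tall, in front and to the right of the photometer; bystander. Origin at the centre of its foot.
- marker: Grey marker pen lying on the bench in front of the photometer, 14 mm thick, 120 mm long; bystander. Origin under its middle.
- reagent_jar: Amber jar, 56 mm across, 85 mm tall, right of the photometer towards the back; bystander. Origin at the centre of its foot.

How it is judged:
On the way:
1. the falling cover is caught with its underside on a finger while still open by 0.25 to 1.3 rad, moving slower than 0.7 rad/s (value of joint cover between 0.25 and 1.3 rad and velocity of joint cover between -0.7 and 0.7 rad/s and contact force between the fingers and cover_c0 above 0.15 N), for 0.15 s.
At the end, for the whole second after the job is handed in: The cover is fully shut (joint below 0.02 rad) and at rest, and no bystander has moved 15 mm or more (value of joint cover below 0.02 rad and velocity of joint cover between -0.05 and 0.05 rad/s and distance of each of wash_bottle, vial, cell_tray, beaker, marker, reagent_jar from where it was at the start of the episode below 0.015 m); the robot touches nothing.
It fails at once if the cover comes down on the rim with a knock (faster than 0.7 rad/s within 0.1 rad of shut) (value of joint cover below 0.1 rad and velocity of joint cover below -0.7 rad/s).
It fails at once if the cover is pinched: fingers press on its outer face and its underside at once with more than 2.5 N each (contact force between the fingers and cover_c0 above 2.5 N and contact force between the fingers and cover_c1 above 2.5 N).
It fails at once if a bystander is pushed, lifted or carried 15 mm or more (distance of any of wash_bottle, vial, cell_tray, beaker, marker, reagent_jar from where it was at the start of the episode above 0.015 m).
It also fails if it takes over 48 s, if anything falls off the work surface, if the arm or the gripper's body presses on something with over 40 N, if the wrist force passes 120 N, or if a joint passes its speed limit or range.

## Working session

There is one attempt and no reset: what is moved stays moved. The work goes in short steps, Python scripts to look and compute and a tool call to move; the robot and the scene stay as the last step left them, time stands still between calls to the robot, and variables do not carry over. Pictures are saved under pics/ and viewed, about 8 in all and at most 12, crops included, and the job is handed in when it is done.

Besides the shell and the picture viewer there is one more tool, called after "Call:" in YAML: its name, and indented under it one key for each argument. servo_tool: Moves the arm, as the interface text tells. Its arguments: {"type":"object","properties":{"targets":{"type":"array"},"force":{"type":"number"}},"required":["targets"]}

```bash
mkdir -p pics; ls; python3 - <<'E'
from plant import bot
import cv2
for n in("scene","side"):
    p=bot.camera(n); cv2.imwrite(f"pics/{n}0.png",p["image"])
    print(n,p["origin"].tolist() if hasattr(p["origin"],'tolist') else p["origin"],p["rotation"],p["intrinsics"],p["k1"])
    for q in("photometer","cover","cover_hinge","cover_edge","wash_bottle","vial","cell_tray","beaker","marker","reagent_jar"):
        print(q,[(r["centre"],round(r["confidence"],2)) for r in bot.look_for(p,q)[:2]])
s=bot.get_state();print({k:s[k] for k in("t","position","ee_rot","contact_force","grip_width")},bot.tcp_to_grasp)
E
```

```text
pics
scene [1.2034044558686299, -0.006233004537815118, 0.9197020572886389] [-1.88821729 -1.81354293  0.61571555] [[470.95696175   0.         316.26341923]
 [  0.         470.95696175 241.20339896]
 [  0.           0.           1.        ]] -0.11191907393713536
photometer [([314.0, 284.0], 0.73)]
cover [([268.9, 243.1], 0.66), ([322.9, 201.2], 0.23)]
cover_hinge [([313.1, 286.2], 0.69)]
cover_edge [([269.3, 250.9], 0.72)]
wash_bottle [([192.2, 268.7], 0.67)]
vial [([310.4, 207.5], 0.67)]
cell_tray [([320.4, 201.1], 0.63)]
beaker [([168.9, 251.1], 0.73), ([313.8, 287.6], 0.44)]
marker [([270.7, 210.2], 0.56)]
reagent_jar [([195.8, 332.4], 0.89)]
side [0.423952809300919, -0.5241758341774249, 0.6766469599725242] [-2.3553657   0.34406516 -0.14485405] [[442.51166202   0.         312.55618553]
 [  0.         442.51166202 233.61720879]
 [  0.           0.           1.        ]] -0.04838356592352103
photometer [([350.1, 250.4], 0.89)]
cover [([385.2, 220.0], 0.96)]
cover_hinge [([353.7, 248.6], 0.64)]
cover_edge [([385.6, 224.0], 0.93)]
wash_bottle [([398.3, 362.2], 0.62)]
vial [([273.8, 222.1], 0.71)]
cell_tray []
beaker [([364.4, 422.9], 0.87)]
marker [([243.9, 349.1], 0.98)]
reagent_jar [([465.0, 344.2], 0.6)]
{'t': 1.1, 'position': array([ 0.20242547, -0.59129916,  0.18388007]), 'ee_rot': array([-0.33998071,  2.04279609, -2.04280832]), 'contact_force': array([-0.90899692,  0.64823277,  0.87530815]), 'grip_width': 0.08772533366710511} 0.0187
```

View pics/scene0.png

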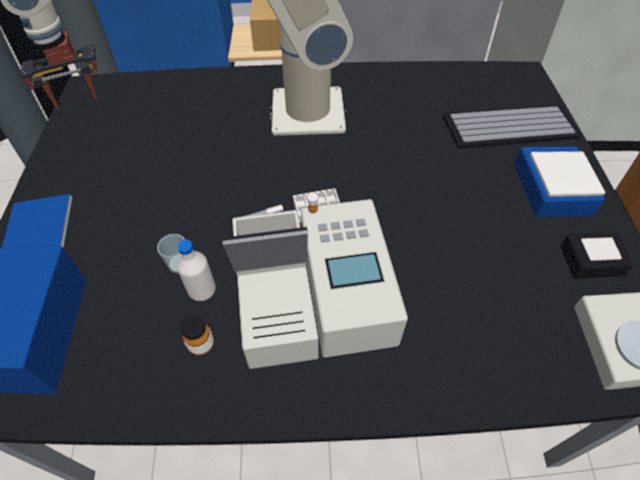

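View pics/side0.png

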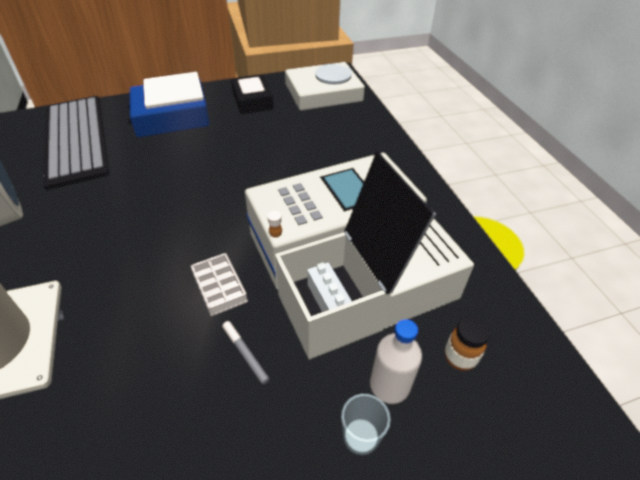

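```bash
python3 - <<'E'
import cv2
a=cv2.imread("pics/side0.png")[145:355,235:485]; cv2.imwrite("pics/sidec.png",cv2.resize(a,None,fx=3,fy=3,interpolation=cv2.INTER_CUBIC)[:600])
a=cv2.imread("pics/scene0.png")[190:370,220:420]; cv2.imwrite("pics/scenec.png",cv2.resize(a,None,fx=3,fy=3,interpolation=cv2.INTER_CUBIC))
E
```

```text
(no output)
```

View pics/sidec.png

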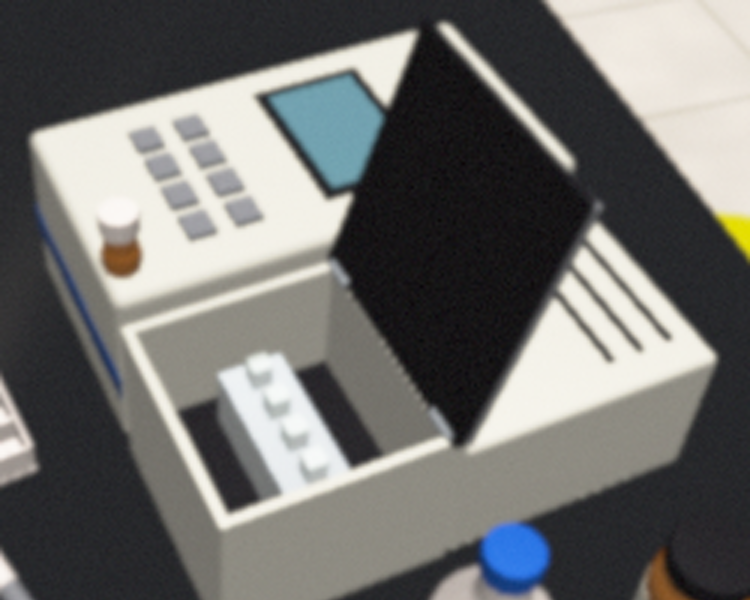

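View pics/scenec.png

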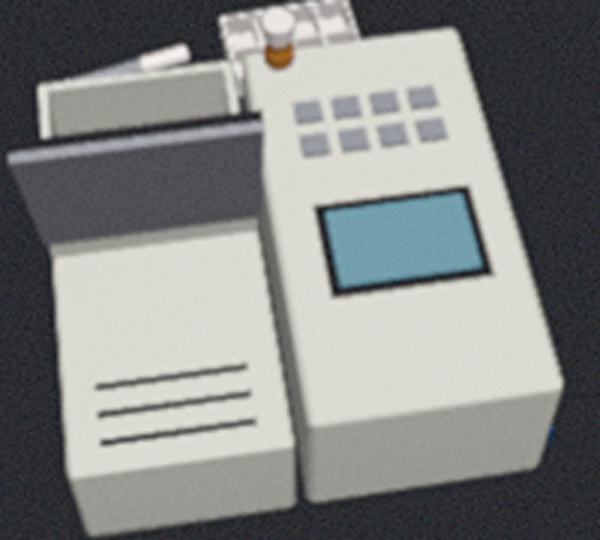

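```bash
cat > h.py <<'E'
import numpy as np, cv2
from scipy.optimize import least_squares
from scipy.spatial.transform import Rotation as R
def proj(p,X):
    Rm=np.array(p["rotation"],float); Rm=Rm if Rm.shape==(3,3) else R.from_rotvec(Rm).as_matrix()
    c=(np.atleast_2d(X)-p["origin"])@Rm; s=c[:,:2]/c[:,2:]
    s=s*(1+p["k1"]*(s**2).sum(1,keepdims=True)); K=p["intrinsics"]
    return s*[K[0][0],K[1][1]]+[K[0][2],K[1][2]]
def ground(p,uv,z):
    from scipy.optimize import fsolve
    return fsolve(lambda a:proj(p,[[a[0],a[1],z]])[0]-uv,[0.5,-0.1])
def W(v,X):
    X=np.atleast_2d(X)/1000; c,s=np.cos(v[2]),np.sin(v[2])
    return np.c_[v[0]+c*X[:,0]-s*X[:,1],v[1]+s*X[:,0]+c*X[:,1],X[:,2]]
E
python3 - <<'E'
from h import *
from plant import bot
sc,si=bot.camera("scene"),bot.camera("side")
C=lambda a,y:[-165*np.cos(a),y,115+165*np.sin(a)]
so=[((276.7,254.3),[-130,-72+144,115]),((309,319),[-130,-72,115]),((246,190.7),[-130,245,125]),((473.7,264),[180,-72,100]),((376.7,152.3),C(1.85,75)),((434.3,214.3),C(1.85,-75))]
co=[((373.3,200),[-130,245,125]),((407.7,317.7),[180,245,125]),((242.7,348.3),[180,-72,100]),((233.3,218.3),[-130,-72,115])]
def f(v): return np.r_[(proj(si,W(v,[o[1] for o in so]))-[o[0] for o in so]).ravel(),(proj(sc,W(v,[o[1] for o in co]))-[o[0] for o in co]).ravel()]
r=least_squares(f,[0.6,-0.1,0],loss="soft_l1"); print(r.x, np.round(f(r.x).reshape(-1,2),1).tolist())
v=r.x
th={"wash_bottle":(85,),"vial":(125+22,),"cell_tray":(12,),"beaker":(37,),"marker":(7,),"reagent_jar":(42,)}
for n,(z,) in th.items():
    for p,nm in((sc,"sc"),(si,"si")):
        for d in bot.look_for(p,n)[:1]:
            g=ground(p,d["centre"],z/1000); d0=g-v[:2]; c,s=np.cos(v[2]),np.sin(v[2])
            print(n,nm,np.round(g,3),"phot mm",np.round([1000*(c*d0[0]+s*d0[1]),1000*(-s*d0[0]+c*d0[1])]))
E
```

```text
[ 0.64716629 -0.09094262  0.11356511] [[-0.5, -1.0], [0.5, 1.3], [-0.8, -3.1], [2.6, -0.1], [0.1, -1.5], [-2.8, -2.2], [-1.4, -2.2], [0.1, 1.2], [-1.4, 0.4], [-0.8, -0.6]]
wash_bottle sc [ 0.643 -0.258] phot mm [ -23. -166.]
wash_bottle si [ 0.635 -0.26 ] phot mm [ -31. -167.]
vial sc [ 0.526 -0.007] phot mm [-111.   97.]
vial si [ 0.609 -0.293] phot mm [ -61. -197.]
cell_tray sc [0.389 0.029] phot mm [-243.  148.]
cell_tray si [0.406 0.011] phot mm [-228.  128.]
beaker sc [ 0.553 -0.334] phot mm [-121. -230.]
beaker si [ 0.57  -0.319] phot mm [-103. -217.]
marker sc [ 0.414 -0.106] phot mm [-233.   11.]
marker si [ 0.424 -0.137] phot mm [-227.  -21.]
reagent_jar sc [ 0.774 -0.239] phot mm [ 109. -161.]
reagent_jar si [ 0.77  -0.246] phot mm [ 105. -168.]
```

```bash
cat >> h.py <<'E'
V=np.array([0.6472,-0.0909,0.1136])
def toP(pos):
    c,s=np.cos(V[2]),np.sin(V[2]); d=np.array(pos)[:2]-V[:2]
    return np.round([1000*(c*d[0]+s*d[1]),1000*(-s*d[0]+c*d[1]),1000*pos[2]],1)
def Rt(sgn,t=45):
    t=np.radians(t); y=np.array([0,np.cos(t),-np.sin(t)]); z=sgn*np.array([0,np.sin(t),np.cos(t)])
    return R.from_euler('z',V[2])*R.from_matrix(np.c_[np.cross(y,z),y,z])
def rep(bot,sgn,tgt):
    s=bot.get_state(); Rc=R.from_rotvec(s["ee_rot"]); T=W(V,[tgt])[0]
    print("t",round(s["t"],2),"P",toP(s["position"]),"q",np.round(s["q"],2),"F",np.round(s["contact_force"],1))
    print("tool axes in P:\n",np.round((R.from_euler('z',-V[2])*Rc).as_matrix(),2))
    print("shift tool now",np.round(Rc.inv().apply(T-s["position"]),4),"rotvec tool",np.round((Rc.inv()*Rt(sgn)).as_rotvec(),3))
    print("shift in final tool axes",np.round(Rt(sgn).inv().apply(T-s["position"]),4))
E
python3 - <<'E'
from h import *
from plant import bot
for s in(1,-1): rep(bot,s,[90,-150,310])
E
```

```text
t 1.8 P [-498.6 -446.8  183.9] q [-1.26  0.42  1.63 -0.    1.09 -0.02] F [-0.8 -0.5 -0.1]
tool axes in P:
 [[-0.98 -0.    0.21]
 [-0.21  0.   -0.98]
 [ 0.   -1.   -0.  ]]
shift tool now [-0.6386 -0.1261 -0.1636] rotvec tool [ 0.122 -2.716  1.125]
shift in final tool axes [0.5886 0.1206 0.299 ]
t 1.8 P [-498.6 -446.8  183.9] q [-1.26  0.42  1.63 -0.    1.09 -0.02] F [-0.8 -0.5 -0.1]
tool axes in P:
 [[-0.98 -0.    0.21]
 [-0.21  0.   -0.98]
 [ 0.   -1.   -0.  ]]
shift tool now [-0.6386 -0.1261 -0.1636] rotvec tool [-0.782  0.205  0.085]
shift in final tool axes [-0.5886  0.1206 -0.299 ]
```

Call:
servo_tool:
  targets: [0, -0.05, 0, -0.156, 0.041, 0.017, 0, 0, -0.05, 0, -0.156, 0.041, 0.017, 0, 0, -0.05, 0, -0.156, 0.041, 0.017, 0, 0, -0.04, 0, -0.156, 0.041, 0.017, 0, 0, 0, 0, -0.156, 0.041, 0.017, 0, 0, 0, 0, 0, 0, 0, 0]
  force: 20

```text
t: 2.55
position: [0.2089, -0.6315, 0.3564]
ee_rot: [-0.164, 2.853, -1.193]
contact_force: [0.1, 0.1, -0.4]
grip_width: 0.0314
```

```bash
python3 -c "
from h import *
from plant import bot
rep(bot,-1,[90,-150,310])"
```

```text
t 2.55 P [-496.7 -487.4  356.4] q [-1.32  0.85  0.73  0.13  2.33  0.19] F [ 0.1  0.1 -0.4]
tool axes in P:
 [[-1.   -0.    0.  ]
 [-0.    0.7  -0.71]
 [-0.   -0.71 -0.7 ]]
shift tool now [-0.5873  0.2696 -0.2066] rotvec tool [-0.006  0.002  0.001]
shift in final tool axes [-0.5867  0.2714 -0.2058]
```

Call:
servo_tool:
  targets: [-0.053, 0.0245, -0.0187, 0, 0, 0, 0, -0.053, 0.0245, -0.0187, 0, 0, 0, 0, -0.053, 0.0245, -0.0187, 0, 0, 0, 0, -0.053, 0.0245, -0.0187, 0, 0, 0, 0, -0.053, 0.0245, -0.0187, 0, 0, 0, 0, -0.053, 0.0245, -0.0187, 0, 0, 0, 0, -0.053, 0.0245, -0.0187, 0, 0, 0, 0, -0.053, 0.0245, -0.0187, 0, 0, 0, 0, -0.053, 0.0245, -0.0187, 0, 0, 0, 0, -0.053, 0.0245, -0.0187, 0, 0, 0, 0, -0.053, 0.0245, -0.0187, 0, 0, 0, 0, 0, 0, 0, 0, 0, 0, 0]

```text
t: 4.05
position: [0.7521, -0.2246, 0.3148]
ee_rot: [-0.17, 2.84, -1.203]
contact_force: [0.0, -0.9, 0.6]
grip_width: 0.0004
```

```bash
python3 -c "
from h import *
from plant import bot
rep(bot,-1,[90,-55,235])
p=bot.camera('side'); cv2.imwrite('pics/a.png',p['image'])"
```

```text
t 4.05 P [  89.1 -144.7  314.8] q [-0.55  0.87  0.77  0.63  1.96  1.  ] F [ 0.  -0.9  0.6]
tool axes in P:
 [[-1.   -0.    0.01]
 [-0.01  0.7  -0.72]
 [-0.01 -0.72 -0.7 ]]
shift tool now [-0.0013  0.1197 -0.009 ] rotvec tool [-0.016  0.009  0.002]
shift in final tool axes [-0.0009  0.1199 -0.007 ]
```

View pics/a.png

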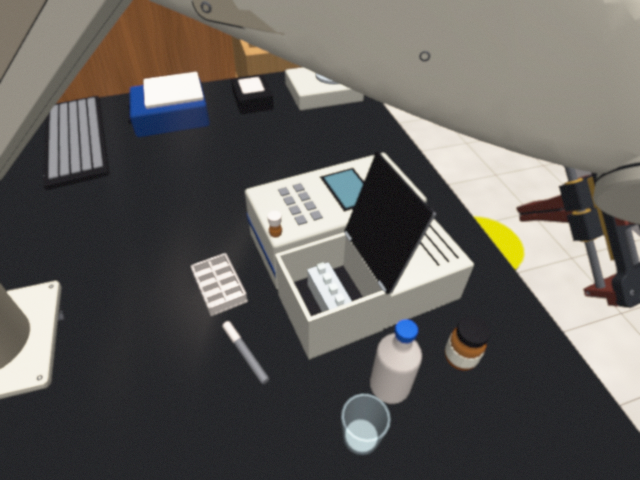

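```bash
python3 -c "
from h import *
from plant import bot
p=bot.camera('side');s=bot.get_state();print(proj(p,[s['position']]))
Rc=R.from_rotvec(s['ee_rot']);print(proj(p,[s['position']+Rc.apply([0,-.08,0])]))
p=bot.camera('scene');uv=proj(p,[s['position']])[0];print(uv)
u,v=uv.astype(int);a=p['image'][max(v-110,0):v+90,max(u-130,0):u+130];print(max(u-130,0),max(v-110,0));cv2.imwrite('pics/b.png',cv2.resize(a,None,fx=3,fy=3))"
```

```text
[[501.72468951 216.54411481]]
[[554.72673589 210.83235724]]
[172.35285222 246.1302093 ]
42 136
```

View pics/b.png

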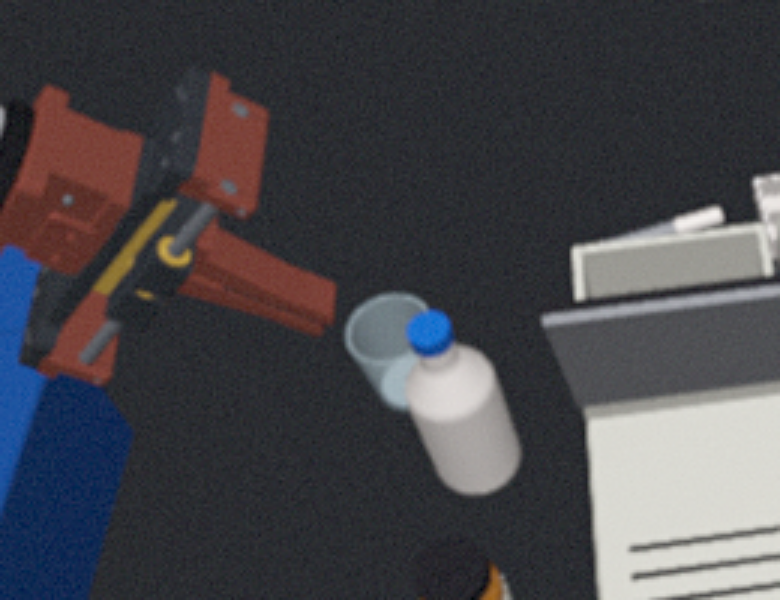

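```bash
python3 -c "
from h import *
from plant import bot
p=bot.camera('scene')
Rc=R.from_rotvec([-0.33998071,  2.04279609, -2.04280832]);T=np.array([ 0.20242547, -0.59129916,  0.18388007])
print(proj(p,[T+Rc.apply([0,-d,z]) for d in(0,.025,.08) for z in(-.05,0,.05)]).round())
s=bot.get_state();Rc=R.from_rotvec(s['ee_rot'])
print(toP(s['position']),proj(p,[s['position']+Rc.apply([0,-d,0]) for d in(0,.025,.08,.15)]).round())
im=cv2.imread('pics/scene0.png')[30:130,10:120];cv2.imwrite('pics/c.png',cv2.resize(im,None,fx=5,fy=5))"
```

```text
[[100. 107.]
 [ 81. 112.]
 [ 62. 117.]
 [ 97.  99.]
 [ 78. 104.]
 [ 59. 109.]
 [ 89.  81.]
 [ 69.  86.]
 [ 50.  92.]]
[  85.3 -150.4  315.5] [[171. 246.]
 [157. 240.]
 [125. 228.]
 [ 81. 211.]]
```

View pics/c.png

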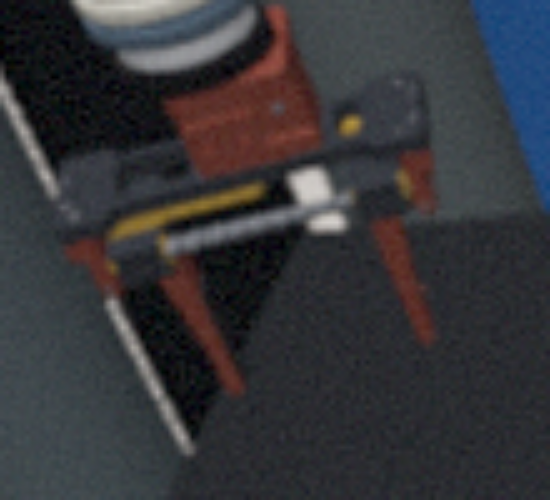

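Call:
servo_tool:
  targets: [0, 0.047, -0.0034, 0, 0, 0, 0, 0, 0.047, -0.0034, 0, 0, 0, 0, 0, 0.047, -0.0034, 0, 0, 0, 0, 0, 0, 0, 0, 0, 0, 0, 0, 0, 0, 0, 0, 0, 0]

```text
t: 4.88
position: [0.7378, -0.127, 0.2217]
ee_rot: [-0.161, 2.845, -1.204]
contact_force: [-0.3, -0.0, 0.9]
grip_width: 0.0005
```

```bash
python3 -c "
from h import *
from plant import bot
rep(bot,-1,[85,-43,223])
p=bot.camera('scene');cv2.imwrite('pics/d.png',cv2.resize(p['image'][150:300,130:330],None,fx=4,fy=4,interpolation=2))
uv=proj(p,[bot.get_state()['position']])[0];print((uv-[130,150])*4)"
```

```text
t 4.88 P [ 86.  -46.1 221.7] q [-0.46  0.82  1.07  0.63  1.71  0.93] F [-0.3 -0.   0.9]
tool axes in P:
 [[-1.    0.    0.  ]
 [-0.    0.7  -0.72]
 [-0.   -0.72 -0.7 ]]
shift tool now [ 0.001   0.0012 -0.0031] rotvec tool [-0.015  0.003 -0.002]
shift in final tool axes [ 0.001   0.0013 -0.0031]
[451.64440954 479.70028354]
```

View pics/d.png

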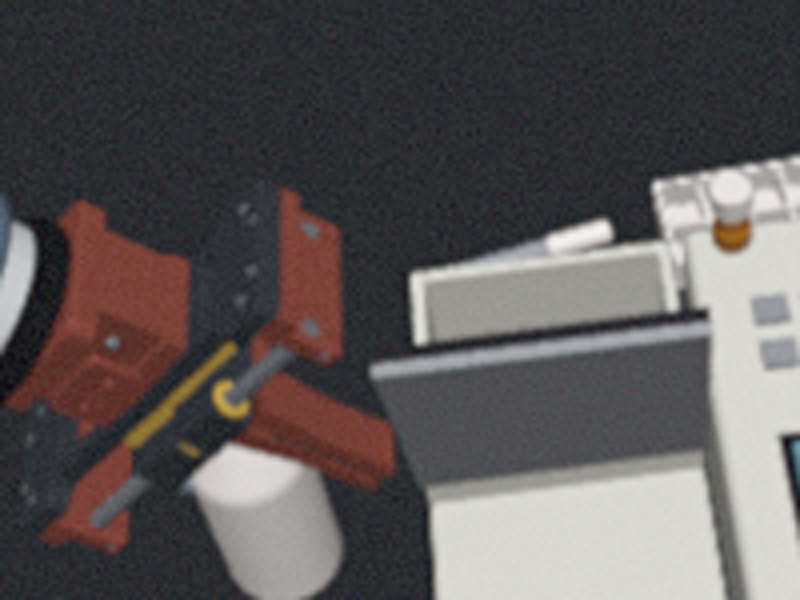

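Call:
servo_tool:
  targets: [0, 0.006, -0.006, 0, 0, 0, 0, 0.01, 0, 0, 0, 0, 0, 0, 0.01, 0, 0, 0, 0, 0, 0, 0.008, 0, 0, 0, 0, 0, 0, 0.008, 0, 0, 0, 0, 0, 0, 0.006, 0, 0, 0, 0, 0, 0, 0.006, 0, 0, 0, 0, 0, 0, 0, 0, 0, 0, 0, 0, 0]

```text
t: 5.92
position: [0.6885, -0.1223, 0.2198]
ee_rot: [-0.165, 2.848, -1.202]
contact_force: [-0.1, 0.4, -0.3]
grip_width: 0.0007
```

```bash
python3 -c "
from h import *
from plant import bot
rep(bot,-1,[15,-38,221])
p=bot.camera('side');cv2.imwrite('pics/e.png',cv2.resize(p['image'][120:320,250:510],None,fx=3,fy=3,interpolation=2))
for a in(1.85,1.75,1.7,1.65,1.6,1.55,1.5): print(a,(3*(proj(p,W(V,[[-165*np.cos(a),y,115+165*np.sin(a)] for y in(75,-75)]))-[250,120])).round().tolist())"
```

```text
t 5.92 P [ 37.4 -35.9 219.8] q [-0.48  0.75  1.21  0.62  1.66  0.87] F [-0.1  0.4 -0.3]
tool axes in P:
 [[-1.   -0.    0.  ]
 [-0.    0.7  -0.72]
 [-0.   -0.72 -0.7 ]]
shift tool now [ 0.0224 -0.0023  0.0006] rotvec tool [-0.014  0.003  0.001]
shift in final tool axes [ 0.0224 -0.0023  0.0006]
1.85 [[380.0, 92.0], [545.0, 276.0]]
1.75 [[354.0, 94.0], [516.0, 280.0]]
1.7 [[340.0, 95.0], [500.0, 283.0]]
1.65 [[325.0, 97.0], [485.0, 286.0]]
1.6 [[311.0, 100.0], [469.0, 291.0]]
1.55 [[296.0, 104.0], [452.0, 296.0]]
1.5 [[282.0, 109.0], [435.0, 302.0]]
```

View pics/e.png

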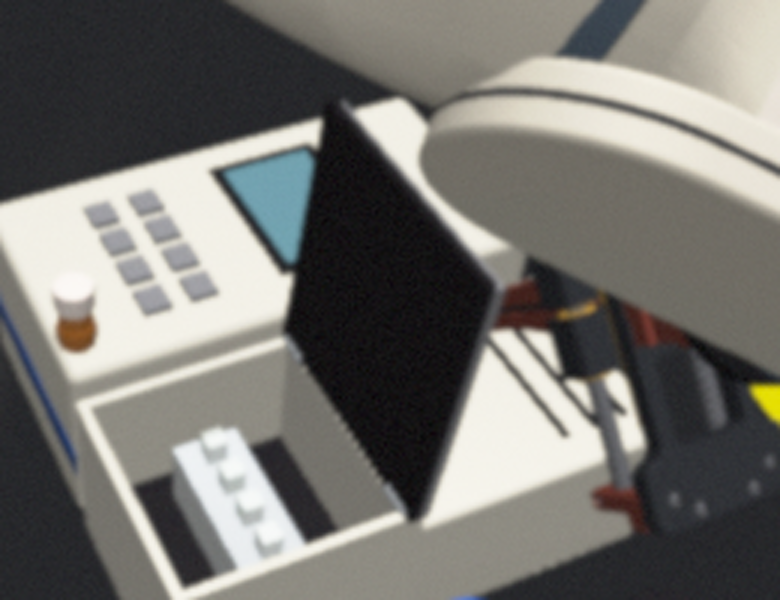

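Call:
servo_tool:
  targets: [0.008, 0, 0, 0, 0, 0, 0, 0.008, 0, 0, 0, 0, 0, 0, 0.008, 0, 0, 0, 0, 0, 0, 0.008, 0, 0, 0, 0, 0, 0, 0.006, 0, 0, 0, 0, 0, 0, 0, 0, 0, 0, 0, 0, 0, 0, -0.062, 0, 0, 0, 0, 0, 0.035, -0.048, 0.008, 0, 0, 0, 0, 0.053, 0.019, 0.016, 0, 0, 0, 0, 0, 0.06, 0, 0, 0, 0, 0, 0, 0.052, 0, 0, 0, 0, 0, 0, 0, 0, 0, 0, 0, 0]

```text
t: 7.48
position: [0.562, -0.1365, 0.1857]
ee_rot: [-0.171, 2.853, -1.198]
contact_force: [0.0, 0.1, -0.3]
grip_width: 0.0001
```

```bash
python3 -c "
from h import *
from plant import bot
p=bot.camera('side');cv2.imwrite('pics/f.png',cv2.resize(p['image'][120:320,250:510],None,fx=3,fy=3,interpolation=2))
rep(bot,-1,[-88,-40,190])
for a in(1.4,1.3,1.2,1.1,1,.9,.8): print(a,(3*(proj(p,W(V,[[-165*np.cos(a),y,115+165*np.sin(a)] for y in(75,-75)]))-[250,120])).round().tolist())"
```

```text
t 7.53 P [-88.4 -37.6 187.3] q [-0.59  0.64  1.5   0.56  1.57  0.7 ] F [-0.4  0.4  0.1]
tool axes in P:
 [[-1.   -0.    0.  ]
 [-0.    0.7  -0.72]
 [ 0.   -0.72 -0.7 ]]
shift tool now [-0.0004 -0.0036 -0.0002] rotvec tool [-0.012  0.003  0.003]
shift in final tool axes [-0.0004 -0.0036 -0.0002]
1.4 [[252.0, 119.0], [402.0, 316.0]]
1.3 [[222.0, 133.0], [367.0, 332.0]]
1.2 [[193.0, 149.0], [334.0, 351.0]]
1.1 [[165.0, 167.0], [301.0, 372.0]]
1 [[139.0, 187.0], [270.0, 395.0]]
0.9 [[114.0, 209.0], [240.0, 419.0]]
0.8 [[92.0, 231.0], [213.0, 444.0]]
```

View pics/f.png

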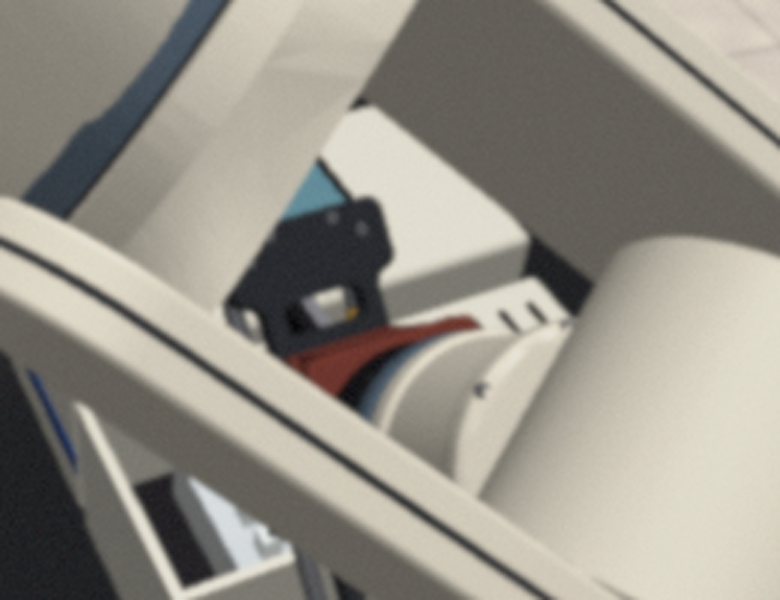

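```bash
cat >> h.py <<'E'
def ang(bot,n=1):
    p=bot.camera("scene")
    e=[(d["centre"],d["confidence"]) for d in bot.look_for(p,"cover_edge")[:2]]
    c=[(d["centre"],d["confidence"]) for d in bot.look_for(p,"cover")[:2]]
    A=np.arange(0,1.9,.1)
    for a in A: print(round(a,1),proj(p,W(V,[[-165*np.cos(a),0,115+165*np.sin(a)],[-82*np.cos(a)+12*np.sin(a),0,115+82*np.sin(a)+12*np.cos(a)]])).round().tolist())
    print("edge",e,"cover",c); return p
E
python3 -c "
from h import *
from plant import bot
p=ang(bot);cv2.imwrite('pics/g.png',cv2.resize(p['image'][150:350,150:410],None,fx=3,fy=3,interpolation=2));print(bot.get_state()['contact_force'])"
```

```text
0.0 [[263.0, 202.0], [266.0, 227.0]]
0.1 [[263.0, 198.0], [266.0, 225.0]]
0.2 [[262.0, 194.0], [265.0, 224.0]]
0.3 [[261.0, 190.0], [265.0, 223.0]]
0.4 [[261.0, 187.0], [265.0, 222.0]]
0.5 [[260.0, 185.0], [265.0, 221.0]]
0.6 [[260.0, 183.0], [265.0, 221.0]]
0.7 [[260.0, 182.0], [265.0, 222.0]]
0.8 [[259.0, 182.0], [265.0, 223.0]]
0.9 [[259.0, 182.0], [265.0, 224.0]]
1.0 [[259.0, 184.0], [265.0, 226.0]]
1.1 [[260.0, 186.0], [265.0, 228.0]]
1.2 [[260.0, 189.0], [265.0, 230.0]]
1.3 [[260.0, 193.0], [266.0, 233.0]]
1.4 [[261.0, 198.0], [266.0, 236.0]]
1.5 [[261.0, 204.0], [266.0, 239.0]]
1.6 [[262.0, 211.0], [267.0, 243.0]]
1.7 [[263.0, 219.0], [267.0, 247.0]]
1.8 [[264.0, 227.0], [268.0, 251.0]]
edge [([265.2, 227.1], 0.67)] cover [([265.3, 225.4], 0.75)]
[ 0.35128978 -0.69490405 -0.23819796]
```

View pics/g.png

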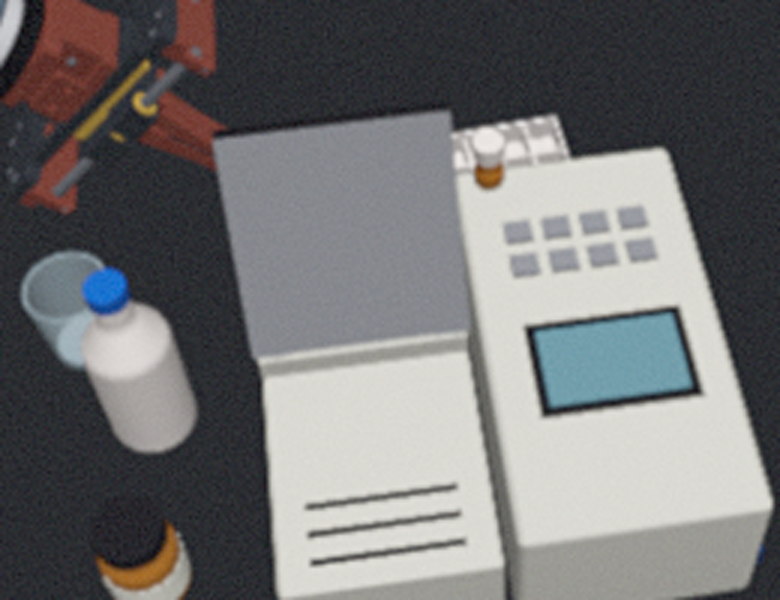

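Call:
servo_tool:
  targets: [0, 0, 0, 0, 0, 0, 0, 0, 0, 0, 0, 0, 0, 0, 0, 0, 0, 0, 0, 0, 0, 0, 0, 0, 0, 0, 0, 0, 0, 0, 0, 0, 0, 0, 0, 0, 0, 0, 0, 0, 0, 0]

```text
t: 8.43
position: [0.5641, -0.1394, 0.1878]
ee_rot: [-0.165, 2.847, -1.202]
contact_force: [-0.7, -2.5, 1.1]
grip_width: 0.0006
```

```bash
python3 -c "
from h import *
from plant import bot
p=ang(bot);cv2.imwrite('pics/h.png',cv2.resize(p['image'][150:350,150:410],None,fx=3,fy=3,interpolation=2))
F=[]
for i in range(6):
    bot.camera('scene');F.append(bot.get_state()['contact_force'])
print(np.mean(F,0),np.std(F,0))
rep(bot,-1,[-88,-40,190])" | tail -12
```

```text
1.6 [[262.0, 211.0], [267.0, 243.0]]
1.7 [[263.0, 219.0], [267.0, 247.0]]
1.8 [[264.0, 227.0], [268.0, 251.0]]
edge [([265.0, 227.9], 0.85)] cover [([266.1, 220.4], 0.73)]
[-1.0978351  -1.53717091  0.12285011] [0.39530462 0.35489001 0.4785982 ]
t 8.88 P [-88.  -38.7 187.9] q [-0.59  0.64  1.5   0.56  1.57  0.7 ] F [-1.6 -1.6  0.1]
tool axes in P:
 [[-1.   -0.    0.  ]
 [-0.    0.7  -0.72]
 [-0.   -0.72 -0.7 ]]
shift tool now [-0.     -0.0024 -0.0006] rotvec tool [-0.014  0.003  0.001]
shift in final tool axes [-0.     -0.0024 -0.0006]
```

Call:
servo_tool:
  targets: [0.0051, 0.0028, 0.0027, 0, 0, 0, 0, 0.0051, 0.0028, 0.0027, 0, 0, 0, 0, 0.0051, 0.0028, 0.0027, 0, 0, 0, 0, 0.0053, 0.0038, 0.0037, 0, 0, 0, 0, 0.0053, 0.0038, 0.0037, 0, 0, 0, 0, 0.0047, 0.0042, 0.0041, 0, 0, 0, 0, 0.0047, 0.0042, 0.0041, 0, 0, 0, 0, 0.004, 0.0044, 0.0043, 0, 0, 0, 0, 0.004, 0.0044, 0.0043, 0, 0, 0, 0, 0.0034, 0.0047, 0.0046, 0, 0, 0, 0, 0.0034, 0.0047, 0.0046, 0, 0, 0, 0, 0, 0, 0, 0, 0, 0, 0]

```text
t: 10.38
position: [0.514, -0.1452, 0.1276]
ee_rot: [-0.165, 2.848, -1.202]
contact_force: [-1.1, -1.2, -0.8]
grip_width: 0.0006
```

```bash
python3 -c "
from h import *
from plant import bot
rep(bot,-1,[-138,-39,129])
F=[]
for i in range(6):
    p=bot.camera('scene');F.append(bot.get_state()['contact_force'])
print(np.mean(F,0),np.std(F,0))
print([(n,[(np.round(d['centre']),d['confidence']) for d in bot.look_for(p,n)[:1]]) for n in('cover','beaker','wash_bottle')])
cv2.imwrite('pics/i.png',cv2.resize(p['image'][130:330,130:390],None,fx=3,fy=3,interpolation=2))"
```

```text
t 10.38 P [-138.5  -38.8  127.6] q [-0.64  0.67  1.61  0.54  1.46  0.59] F [-1.1 -1.2 -0.8]
tool axes in P:
 [[-1.   -0.    0.  ]
 [-0.    0.7  -0.72]
 [-0.   -0.72 -0.7 ]]
shift tool now [-0.0005 -0.0011 -0.0008] rotvec tool [-0.013  0.002  0.001]
shift in final tool axes [-0.0005 -0.0011 -0.0008]
[-1.10301787 -0.77492279 -0.7771765 ] [0.35596444 0.39604961 0.66227185]
[('cover', [(array([265., 219.]), 0.75)]), ('beaker', [(array([170., 247.]), 0.89)]), ('wash_bottle', [(array([193., 271.]), 0.73)])]
```

Call:
servo_tool:
  targets: [0.0028, 0.0049, 0.0047, 0, 0, 0, 0, 0.0028, 0.0049, 0.0047, 0, 0, 0, 0, 0.002, 0.005, 0.0049, 0, 0, 0, 0, 0.002, 0.005, 0.0049, 0, 0, 0, 0, 0.0008, 0.0052, 0.005, 0, 0, 0, 0, 0.0008, 0.0052, 0.005, 0, 0, 0, 0, 0.0004, 0.0034, 0.0033, 0, 0, 0, 0, 0.0004, 0.0034, 0.0033, 0, 0, 0, 0, 0.0004, 0.0034, 0.0033, 0, 0, 0, 0, 0, 0, 0, 0, 0, 0, 0]

```text
t: 12.08
position: [0.5023, -0.1465, 0.0717]
ee_rot: [-0.164, 2.847, -1.202]
contact_force: [-0.6, -0.5, -1.5]
grip_width: 0.0006
```

```bash
python3 -c "
from h import *
from plant import bot
rep(bot,-1,[-151,-39,59])
F=[]
for i in range(6):
    p=bot.camera('scene');F.append(bot.get_state()['contact_force'])
print(np.mean(F,0),np.std(F,0))
print([(n,[(np.round(d['centre']),d['confidence']) for d in bot.look_for(p,n)[:1]]) for n in('cover','beaker','wash_bottle')])"
```

```text
t 12.07 P [-150.3  -38.8   71.7] q [-0.65  0.74  1.64  0.54  1.38  0.53] F [-0.6 -0.5 -1.5]
tool axes in P:
 [[-1.   -0.    0.  ]
 [-0.    0.7  -0.72]
 [-0.   -0.72 -0.7 ]]
shift tool now [0.0008 0.009  0.009 ] rotvec tool [-0.014  0.003  0.001]
shift in final tool axes [0.0007 0.0089 0.0091]
[-0.31094032 -1.24128106 -1.30103476] [0.30118163 0.47572177 0.3664276 ]
[('cover', [(array([264., 228.]), 0.77)]), ('beaker', [(array([174., 252.]), 0.81)]), ('wash_bottle', [(array([192., 270.]), 0.62)])]
```

Call:
servo_tool:
  targets: [0, 0.0014, 0.0014, 0, 0, 0, 0, 0, 0.0014, 0.0014, 0, 0, 0, 0, 0, 0.0014, 0.0014, 0, 0, 0, 0, 0, 0.0014, 0.0014, 0, 0, 0, 0, 0, 0.0014, 0.0014, 0, 0, 0, 0, 0, 0.0014, 0.0014, 0, 0, 0, 0, 0, 0.0014, 0.0014, 0, 0, 0, 0, 0, 0, 0, 0, 0, 0, 0]

```text
t: 13.52
position: [0.5022, -0.1466, 0.0581]
ee_rot: [-0.165, 2.847, -1.202]
contact_force: [0.3, -0.3, 0.0]
grip_width: 0.0002
```

```bash
python3 -c "
from h import *
from plant import bot
F=[]
for i in range(8):
    p=bot.camera('scene');F.append(bot.get_state()['contact_force'])
print(np.mean(F,0),np.std(F,0),toP(bot.get_state()['position']))
print([(n,[(np.round(d['centre'],1),d['confidence']) for d in bot.look_for(p,n)[:1]]) for n in('cover','beaker','wash_bottle','marker')])"
```

```text
[0.0364086  0.27198697 0.25970799] [0.5647194  0.32673588 0.60329432] [-150.3  -39.1   58.3]
[('cover', [(array([266.9, 229.4]), 0.97)]), ('beaker', [(array([171. , 250.1]), 0.6)]), ('wash_bottle', [(array([192.6, 272.8]), 0.63)]), ('marker', [])]
```

Call:
servo_tool:
  targets: [0.004, 0.0015, 0.0015, 0, 0, 0, 0, 0.01, 0.0005, 0.0005, 0, 0, 0, 0, 0.02, 0, 0, 0, 0, 0, 0, 0.03, 0, 0, 0, 0, 0, 0, 0.02, 0, 0, 0, 0, 0, 0, 0, -0.03, 0, 0, 0, 0, 0, 0, -0.05, -0.01, 0, 0, 0, 0, 0, -0.05, -0.02, 0, 0, 0, 0, 0, -0.05, -0.02, 0, 0, 0, 0, 0, -0.04, -0.02, 0, 0, 0, 0, 0, 0, 0, 0, 0, 0, 0]

```text
t: 15.5
position: [0.4311, -0.2612, 0.2645]
ee_rot: [-0.16, 2.841, -1.208]
contact_force: [-0.2, 0.4, -1.1]
grip_width: 0.0006
```

```bash
python3 -c "
from h import *
from plant import bot
p=bot.camera('side');cv2.imwrite('pics/j.png',p['image'])
s=bot.camera('scene')
for n in('cover','wash_bottle','vial','cell_tray','beaker','marker','reagent_jar'): print(n,[[(np.round(d['centre'],1),round(d['confidence'],2)) for d in bot.look_for(q,n)[:1]] for q in(s,p)])
print(bot.get_state()['contact_force'],toP(bot.get_state()['position']))
a,b=p['image'],s['image'][60:390,120:440]
cv2.imwrite('pics/k.png',np.hstack([cv2.resize(a,(465,349)),cv2.resize(b,(338,349))])[:,:800])"
```

```text
cover [[(array([266.6, 228.8]), 0.74)], [(array([301.5, 297.4]), 0.85)]]
wash_bottle [[(array([194.1, 271.9]), 0.97)], []]
vial [[(array([312. , 204.3]), 0.56)], []]
cell_tray [[(array([324. , 200.1]), 0.66)], [(array([232.6, 302.2]), 0.68)]]
beaker [[(array([169.5, 250.4]), 0.82)], []]
marker [[], [(array([298.7, 296.2]), 0.5)]]
reagent_jar [[(array([197.8, 332.5]), 0.9)], []]
[-0.3487392  -0.55709473 -0.11841453] [-234.4 -142.5  261.8]
```

View pics/k.png

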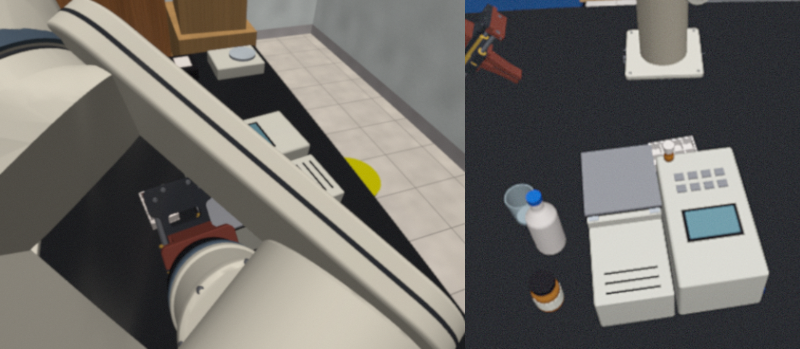

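The right half of the picture shows the cover lying flat at about (622,180), the bystanders standing where they were, and the gripper clear at about (495,50). The arm hides the scene in the left half. I'm handing the job in.

```bash
python3 -c "
from plant import bot
print(bot.close_job())"
```

```text
the job is handed in; nothing more can be done
None
```

I handed the job in with the cover shut, at about 15.6 s of the 48 s. With the closed fingers tilted 45° I tipped the cover from behind past its balance point. I then moved round its right edge and caught its underside at about 1.0 rad. From there I lowered it along its arc at about 0.4 rad/s, slowing to about 0.1 rad/s at the rim, and drew the finger out from under the overhang.

**Catch:** the wrist force averaged about 1.9 N over six readings while I held the cover at about 1.0 rad, above the noise. I got that angle from the finger's position, not from a direct reading.

**Shut:** the force on the finger fell to zero within noise at the height where the cover should meet the rim. The last scene picture shows the cover flat, with its centre about 2 pixels from where it should be when shut.

**Bystanders:** the bottle, vial, tray, beaker and jar are within about 4 pixels of where they started in the scene picture, roughly 7 mm. I could not recheck the marker: it is hidden behind the cover in the scene view, and the arm blocks the side view. I felt no contact near it, and the fingers stayed about 40 mm above it.

**Disagreement:** in both camera views the fingers appeared to end about 25 mm short of the stated tool point. I inserted the finger deeper to allow for this.

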